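# Lay out two fossil sea urchins for their record photograph

## Task

Lay out the record photograph on the black copy board, whose front is the long side towards the robot, opposite the fence: set the large fossil sea urchin down, flat side under, centred on the large cork ring and the small one centred on the small ring, lowering them and never letting them drop. Lay the scale bar flat on the board midway between the two rings and level with their middles, running straight from front to back; stand the label holder straight in front of the large fossil with its sloping paper face to the front, and lay the grey card straight in front of the small fossil with its long sides parallel to the front edge, each square to the board with about 2 cm clear between it and the fossil behind it. The things may be laid out in any order; leave the jar and the bottle where they stand.

Things in the scene. Friction and masses are not known exactly. Their poses are not given: they have to be found in the camera images.
- board: Matt black copy board, fixed flat on the table, 220 mm (its x) by 300 mm (its y), 12 mm thick, turned up to 0.3 rad. Origin: centre of its underside (z = 0). Its -x side is the front, towards the robot; at the back (+x) an aluminium fence 10 mm thick rises 12 mm above the board's top along the whole edge.
- ring_large: Large flat cork ring, outer diameter 60 mm, hole 36 mm, 14 mm high, fixed on the board 30 mm behind and 80 mm to one side of the board's centre; which side varies. Origin: centre of its underside, 12 mm above the table; its flat top is 26 mm above the table. Axes parallel to the board's (+x to the back).
- ring_small: Small flat cork ring, outer diameter 42 mm, hole 24 mm, 14 mm high, fixed on the board 30 mm behind and 80 mm to the other side of the board's centre. Origin: centre of its underside, 12 mm above the table; its flat top is 26 mm above the table. Axes parallel to the board's.
- fossil_large: Large fossil sea urchin of beige stone, loose: round, flat base, domed top with five double grooves; 62 mm in diameter, sides upright from 6 to 26 mm above the base, 46 mm high, base 54 mm across, about 190 g. Origin: centre of its flat base; z up; yaw means nothing. Starts upright on the table beside the board.
- fossil_small: Small fossil sea urchin, same stone and shape, loose: 44 mm in diameter, sides upright from 5 to 22 mm above the base, 34 mm high, base 36 mm across, about 70 g. Origin: centre of its flat base; z up; yaw means nothing. Starts upright on the table beside the board.
- scale_bar: Photographic scale bar, loose: white plastic bar with staggered black centimetre blocks on top, 100 mm long (its x), 16 mm wide (its y), 10 mm high, about 40 g; alike from both ends. Origin: centre of its underside; z up. It starts flat on the table beside the board at any yaw.
- label_holder: Label holder, loose: grey plastic wedge with a white paper label on its sloping face, 58 mm wide (its y), 28 mm deep (its x), 24 mm high at the back, 10 mm at the front, about 60 g; flat upright ends to grip. The sloping face looks to its own -x. Origin: centre of its underside; z up. Starts upright beside the board, its face turned within 0.9 rad of straight towards the robot (world -x).
- grey_card: Photographic grey card, loose: rigid black plaque 54 mm long (its y), 34 mm wide (its x), 10 mm thick, with three square patches, white, grey and dark, in a row on top; about 40 g. Either way round will do. Origin: centre of its underside; z up. It starts flat on the table beside the board at any yaw.
- jar: Bystander: closed specimen jar of greenish glass with a white cap, 56 mm in diameter, 88 mm high, on the table off the board's back right corner. Origin: centre of its underside.
- bottle: Bystander: small closed white plastic bottle, 38 mm in diameter, 62 mm high, on the table at the right, outside the loose things. Origin: centre of its underside.
Not all that is in view belongs to the job. Of the things like the scale_bar, leave any that is blue; of the rest the larger one is meant.

How it is judged:
At the end, for the whole second after the job is handed in: Fossils upright on their rings, within 8 mm of centre; bar flat, midway within 12 mm (front-back 20); holder and card before their own fossil, within 13 mm sideways, 7 to 35 mm clear, holder facing front; bar, holder and card on the board, square within 0.17 rad; all at rest (horizontal distance between fossil_large and ring_large below 0.008 m and z of fossil_large in the frame of ring_large between 0.01 and 0.018 m and angle between each of fossil_large, fossil_small's own z axis and vertical below 0.15 rad and horizontal distance between fossil_small and ring_small below 0.008 m and z of fossil_small in the frame of ring_small between 0.01 and 0.018 m and y of scale_bar in the frame of board between -0.012 and 0.012 m and x of scale_bar in the frame of ring_large between -0.02 and 0.02 m and y of label_holder in the frame of ring_large between -0.013 and 0.013 m and x of ring_large in the frame of label_holder between 0.052 and 0.08 m and y of grey_card in the frame of ring_small between -0.013 and 0.013 m and x of grey_card in the frame of ring_small between -0.074 and -0.046 m and angle between the x axis of each of scale_bar, label_holder, grey_card and the x axis of board, either way round below 0.17 rad and angle between each of scale_bar, label_holder, grey_card's own z axis and vertical below 0.1 rad and z of scale_bar in the frame of board between 0.008 and 0.016 m and z of label_holder in the frame of board between 0.008 and 0.016 m and z of grey_card in the frame of board between 0.008 and 0.016 m and linear speed of each of fossil_large, fossil_small, scale_bar, label_holder, grey_card below 0.02 m/s); the robot touches nothing.
It fails at once if a fossil is dropped (falls free faster than 0.7 m/s) ((linear speed of fossil_large above 0.7 m/s and contact force between fossil_large and the fingers below 0.1 N) or (linear speed of fossil_small above 0.7 m/s and contact force between fossil_small and the fingers below 0.1 N)).
It fails at once if the jar or the bottle is shifted more than 20 mm or knocked over (distance of any of jar, bottle from where it was at the start of the episode above 0.02 m or angle between any of jar, bottle's own z axis and vertical above 0.5 rad).
It also fails if it takes over 115 s, if anything falls off the work surface, if the arm or the gripper's body presses on something with over 40 N, if the wrist force passes 120 N, or if a joint passes its speed limit or range.

## Robot

A 6-joint arm with a two-finger parallel gripper is mounted at the origin on the work surface. World frame = base frame: x ahead of the robot, y to its left, z up, the work surface at z = 0. Lengths are in m, angles in rad, forces in N, time in s.
With the tool pointing down it reaches from about 0.375 to 0.9 m from the base axis. Payload 3.1 kg.
Tool frame: the origin (TCP) lies at the very end of the fingers, on their centre line; the grasp point (between the pads) lies 19 mm behind it; z points along the fingers, y is the line along which they close (so a half turn about z gives the same grasp; the last joint's range is limited). The gripper opens to 87 mm and grips with 3 to 60 N. Pads are 19 mm wide; open, the fingers measure 117 mm over their backs; the gripper's body (75 mm by 190 mm) begins 51 mm behind the grasp point.
Start: joints at [-1.367, 0.527, 1.433, -0, 1.181, -0.178], TCP at [0.233, -0.58, 0.197] pointing down, gripper open.
Joint ranges: [-3.08, 3.08], [-0.75, 2.2], [0.22, 2.44], [-1.43, 4.57], [0, 2.65], [-2.85, 2.85]. Speed limits (rad/s): [2.79, 2.79, 3.14, 3.14, 3.14, 3.14].

## Interface

Orientations are given as a unit quaternion [x, y, z, w].
In Python, from rig import status, viewer, robot gives the robot as it stands.
- The arm moves only by the tool arm_command, never from a script. Its arguments are lists of equal length, an entry for each row: "delta_rot": the turn, a rotation vector about the tool's x, y, z in degrees, a list of three; "delta_pos": the shift along the tool's x, y, z in m, a list of three; "gripper": the closure, from -1 (fully open) to 1 (shut). In form: {"delta_rot": [[rx, ry, rz], ...], "delta_pos": [[dx, dy, dz], ...], "gripper": [gripper, ...]}. A call has 1 to 12 rows; each row is the pose to reach, as a shift and turn from the pose commanded when the call began, along the tool's axes at that moment; what a row does not reach only later rows make up. A row lasts 1/12 s, in which the tool goes at most 41.7 mm and 7.16 degrees, less where a joint would pass 70% of its speed; a pose out of reach is approached as far as the arm can. A call with a gripper value outside its range is refused whole. The fingers move at their own pace and stop on an object; "grip_force" is the grip in N (left out, the last holds). Time passes only in rows, so rows that repeat a pose let the fingers close. It gives the time, the measured TCP pose, the force, the opening and the grip force at its end, in the units of the state.
- status.get_obs(): the state, without advancing time (a new reading comes with each control period).
- viewer.camera(name): name is "side" or "top"; returns a dict with "pixels" (400x640x3 uint8, blue, green, red), "fx", "fy", "cx", "cy" (pixels), "pose" (4x4, takes a point from camera to world coordinates). Camera axes: x right, y down, z forward; pixel columns grow to the right and rows downward; lengths in m; the calibration is good to about 2 mm. A picture is of the moment at which its call begins. There is no depth.
- robot.hand_in(): hands the job in; it is judged then, once.
The state is a dict: "time": time; "q": joint angles; "joint_velocities": joint speeds; "joint_torque": joint torques, N m; "position": TCP position; "tool_rot": TCP orientation; "ft_force": force on the tool from outside, world axes, zero at the start; "moment": the same for the moment, N m; "grip_width": finger opening in m; "grip_force": force on a finger pad.
Only numpy, scipy, OpenCV 4.12 (cv2) and the standard library are available. Lean on these libraries where they do the work, as an engineer would, in place of code of your own. Each camera call takes 0.05 s, during which the arm holds its last target. There are 200 camera calls.

## Working session

There is one attempt and no reset: what is moved stays moved. The work goes in short steps, Python scripts to look and compute and a tool call to move; the robot and the scene stay as the last step left them, time stands still between calls to the robot, and variables do not carry over. Pictures are saved under pics/ and viewed, at most 14 in all, crops included, and the job is handed in when it is done.

Besides the shell and the picture viewer there is one more tool, called as name(argument=value, ...) on one line, values as JSON. arm_command: Moves the arm, as the interface text tells. Its arguments: {"type":"object","properties":{"delta_rot":{"type":"array","items":{"type":"array","items":{"type":"number"}}},"delta_pos":{"type":"array","items":{"type":"array","items":{"type":"number"}}},"gripper":{"type":"array","items":{"type":"number"}},"grip_force":{"type":"number"}},"required":["delta_rot","delta_pos","gripper"]}

```bash
mkdir -p pics; ls; cat > look.py <<'E'
import cv2,numpy as np,sys
from rig import status,viewer
def shot(n,f):
    c=viewer.camera(n); cv2.imwrite(f'pics/{f}.png',c['pixels']); return c
E
python3 - <<'E'
from look import *
import pickle
d={}
for n in('top','side'):
    d[n]=shot(n,n+'0'); print(n,d[n]['fx'],d[n]['cx'],d[n]['cy'],np.round(d[n]['pose'],3).tolist())
pickle.dump(d,open('cams.pkl','wb'))
print(status.get_obs())
E
```

```text
pics
top 445.29188476527554 324.57592599192833 194.48375431508015 [[-0.005, -0.985, 0.174, 0.31], [-1.0, 0.003, -0.015, -0.024], [0.014, -0.174, -0.985, 1.086], [0.0, 0.0, 0.0, 1.0]]
side 388.33048483073463 320.19005331839224 197.4953371582086 [[0.976, -0.153, 0.153, 0.337], [-0.215, -0.614, 0.759, -0.742], [-0.022, -0.774, -0.632, 0.645], [0.0, 0.0, 0.0, 1.0]]
{'time': 0.1, 'q': array([-1.36753748e+00,  5.28364704e-01,  1.43375868e+00, -3.51432071e-05,
        1.18137876e+00, -1.78479515e-01]), 'joint_velocities': array([-0.00111148, -0.00161096, -0.00158629,  0.00108237, -0.00174611,
        0.00024042]), 'joint_torque': array([-2.85013766e-04, -4.40983701e+01, -1.77151000e+01,  6.34691468e-02,
        5.33947698e-02, -4.72913246e-05]), 'position': array([ 0.23272061, -0.57930905,  0.19607967]), 'tool_rot': array([ 9.81837996e-01,  1.89718839e-01, -2.80770608e-05, -9.54469919e-04]), 'ft_force': array([0.30730058, 0.22060915, 0.37109367]), 'moment': array([0.03084899, 0.0300937 , 0.06913828]), 'grip_force': 0.0, 'grip_width': 0.08704290730482932}
```

View pics/top0.png

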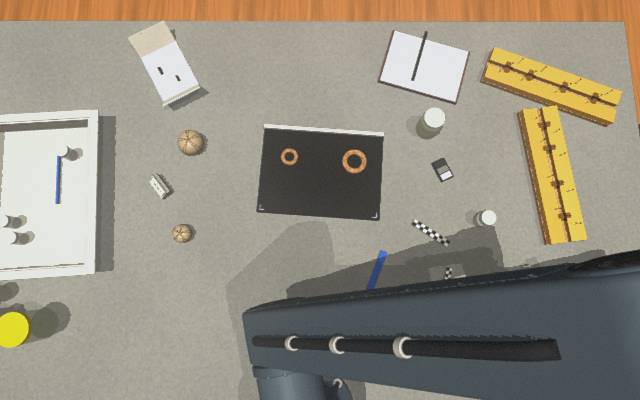

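View pics/side0.png

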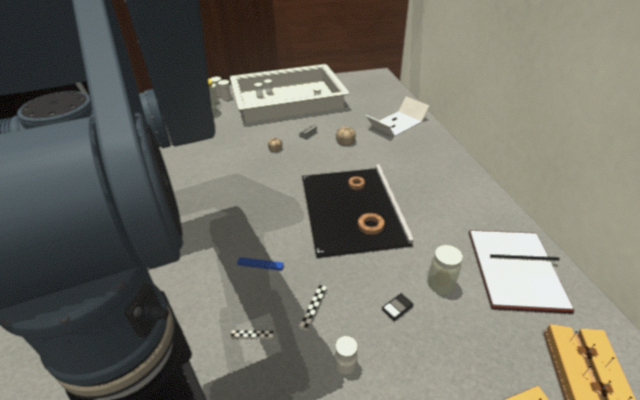

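The top view shows the board near (320,172) with the large ring at right (355,161) and the small one at (289,157). The fossils are at (190,142) and (181,233), the holder at (160,186), and the card at (442,169). One checker bar is at (430,232), another is near the arm at (448,272), and the blue one is at (376,270). The side view shows both checker bars, at (315,306) and (252,334).

```bash
cat >> look.py <<'E'
def ray(c,uv,z):
    uv=np.atleast_2d(uv).astype(float); P=np.array(c['pose'])
    d=np.c_[(uv[:,0]-c['cx'])/c['fx'],(uv[:,1]-c['cy'])/c['fy'],np.ones(len(uv))]@P[:3,:3].T
    o=P[:3,3]; return (o+d*((z-o[2])/d[:,2])[:,None])[:,:2]
def blobs(mask,box):
    m=np.zeros_like(mask);x0,y0,x1,y1=box;m[y0:y1,x0:x1]=mask[y0:y1,x0:x1]
    m=cv2.morphologyEx(m,cv2.MORPH_CLOSE,np.ones((3,3)))
    cs,_=cv2.findContours(m,cv2.RETR_EXTERNAL,cv2.CHAIN_APPROX_NONE)
    return max(cs,key=cv2.contourArea)
def wrect(c,cnt,z):
    "min-area rectangle in world mm: centre, size, angle"
    return cv2.minAreaRect((ray(c,cnt[:,0],z)*1000).astype(np.float32))
E
python3 - <<'E'
from look import *
import pickle
d=pickle.load(open('cams.pkl','rb'));c=d['top'];im=c['pixels'];hsv=cv2.cvtColor(im,cv2.COLOR_BGR2HSV)
for p in [(190,142),(181,238),(289,151),(354,170),(160,186),(430,100),(442,169),(220,180),(320,190)]: print(p,hsv[p[1],p[0]])
org=cv2.inRange(hsv,(3,110,60),(22,255,255)); bei=cv2.inRange(hsv,(8,60,40),(28,200,255))
for n,b,m,z in[('RL',(335,140,375,185),org,.026),('RS',(275,140,305,172),org,.026),('FL',(170,120,215,165),bei,.016),('FS',(165,215,200,250),bei,.0135)]:
    k=blobs(m,b);w=(ray(c,k[:,0],z)*1000).astype(np.float32);print(n,np.round(cv2.fitEllipse(w)[:2],1).tolist(),[np.round(v,1) for v in cv2.minEnclosingCircle(w)])
k=np.hstack([cv2.resize(im[155:215,130:190],(380,380),interpolation=2),cv2.resize(im[150:190,422:462],(380,380),interpolation=2)])
k2=np.hstack([cv2.resize(im[210:290,400:480],(380,200*1),interpolation=2),cv2.resize(d['side']['pixels'][280:350,225:345],(380,200),interpolation=2)])
cv2.imwrite('pics/crop1.png',np.vstack([k,k2]))
E
```

```text
(190, 142) [ 17  81 195]
(181, 238) [ 17  82 212]
(289, 151) [ 15 133 197]
(354, 170) [ 14 140 218]
(160, 186) [ 29  27 207]
(430, 100) [ 28  19 171]
(442, 169) [ 21  28 153]
(220, 180) [ 24  23 168]
(320, 190) [15 26 59]
RL [[580.6, -111.6], [57.2, 58.1]] [array([ 580.5, -112. ]), np.float64(30.4)]
RS [[592.5, 47.1], [39.2, 40.0]] [array([592.7,  47.1]), np.float64(21.0)]
FL [[632.1, 292.8], [58.0, 65.9]] [array([632.3, 291.8]), np.float64(33.7)]
FS [[406.6, 304.2], [39.9, 43.0]] [array([406.8, 303.6]), np.float64(22.5)]
```

View pics/crop1.png

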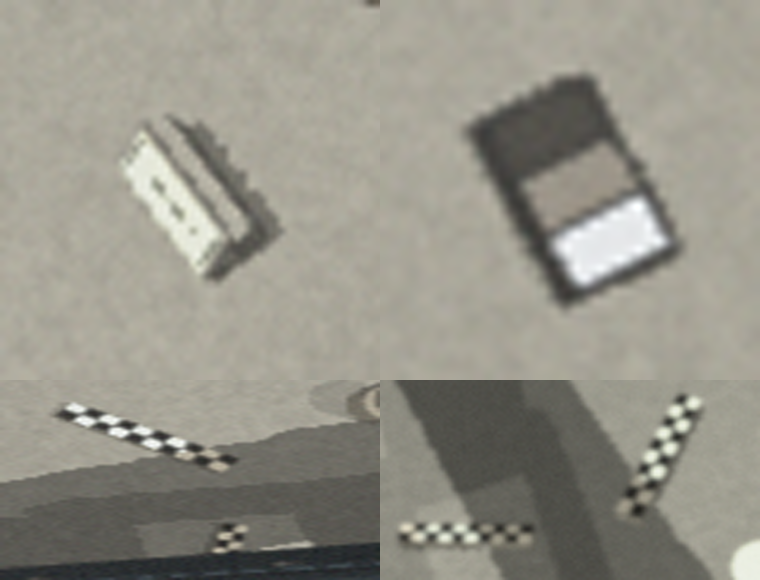

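```bash
python3 - <<'E'
from look import *
import pickle
d=pickle.load(open('cams.pkl','rb'));s=d['side']
for nm,a in(('A',[(304,326),(325,286)]),('B',[(231,334),(273,334)])):
    w=ray(s,a,.01);print(nm,w.round(3).tolist(),np.linalg.norm(w[1]-w[0]).round(3))
c=d['top'];im=c['pixels'];hsv=cv2.cvtColor(im,cv2.COLOR_BGR2HSV)
print('A top',(w:=ray(c,[(412.5,221.5),(449,243)],.01)).round(3).tolist(),np.linalg.norm(w[1]-w[0]))
print('card',wrect(c,blobs(cv2.inRange(hsv,(0,0,0),(180,255,110)),(425,150,460,188)),.006), wrect(c,blobs(cv2.inRange(hsv,(0,0,175),(180,255,255)),(425,150,460,188)),.01))
lab=cv2.inRange(hsv,(0,0,190),(180,255,255))
print('label',wrect(c,blobs(lab,(140,165,180,205)),.017))
hs=s['pixels'];S=cv2.cvtColor(hs,cv2.COLOR_BGR2HSV)
for n,p in(('jar',(433,132)),('bottle',(488,224)),):print(n,ray(c,[p],.0)) 
cv2.imwrite('pics/crop2.png',np.hstack([cv2.resize(hs[120:145,295:325],(360,300),interpolation=2),cv2.resize(hs[280:340,290:340],(300,300),interpolation=2)]))
E
```

```text
A [[0.381, -0.337], [0.439, -0.257]] 0.099
B [[0.249, -0.323], [0.323, -0.34]] 0.077
A top [[0.433, -0.253], [0.38, -0.34]] 0.10113473423903781
card ((563.6174926757812, -332.608642578125), (52.928077697753906, 35.95113754272461), 25.55697250366211) ((548.1367797851562, -341.1578063964844), (13.300477027893066, 26.077566146850586), 26.314712524414062)
label ((519.6993408203125, 369.5533142089844), (56.33433151245117, 16.12436866760254), 38.2730712890625)
jar [[ 0.6627296  -0.31710941]]
bottle [[ 0.4268529  -0.44167333]]
```

View pics/crop2.png

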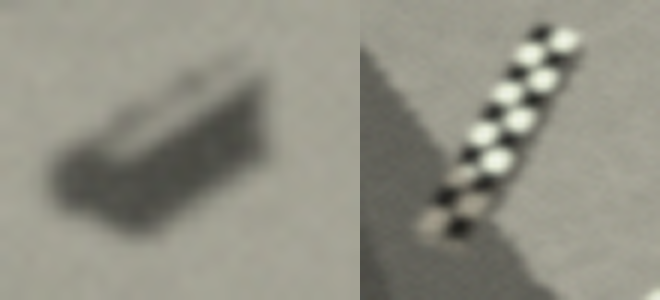

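The crop shows the holder's grey back facing the camera, so its label faces -x/+y. Bar A is about 100 mm long and bar B about 77 mm, so A is the one to use. Next I'll write a helper that works out the deltas.

```bash
cat > go.py <<'E'
import sys,numpy as np
from scipy.spatial.transform import Rotation as R
from rig import status
# usage: go.py x y z closing_angle  (m, deg) ; tool pointing down; prints total delta in tool axes
def plan(p,q,tgt,yaw,exact=False):
    r=R.from_quat(q);x=r.as_matrix()[:,0];a=np.degrees(np.arctan2(x[1],x[0]))
    q1=np.degrees(np.arctan2(tgt[1],tgt[0]));best=None
    for k in range(-3,4):
        A=yaw+90+180*k;q6=q1+90-A
        if abs(q6)<155 and (best is None or abs(A-a)<abs(best-a)):best=A
    G=R.from_matrix(np.array([[np.cos(np.radians(best)),np.sin(np.radians(best)),0],[np.sin(np.radians(best)),-np.cos(np.radians(best)),0],[0,0,-1]]).T.T)
    rv=(r.inv()*G).as_rotvec(degrees=True)
    return r.inv().apply(np.array(tgt)-p),rv,best-a,G
o=status.get_obs();p,q=o['position'],o['tool_rot']
for s in sys.argv[1:]:
    v=list(map(float,s.split(',')));d,rv,da,G=plan(p,q,v[:3],v[3])
    print('pos',d.round(4).tolist(),'rot',rv.round(1).tolist(),'dyaw',round(da,1),'dist',np.linalg.norm(d).round(3))
E
python3 go.py 0.408,-0.297,0.15,-33 0.408,-0.297,0.03,-33 .408,-.297,.002,-33; python3 -c "
from rig import status;print(status.get_obs()['time'])"
```

```text
pos [0.2678, -0.1966, 0.0465] rot [-0.1, -0.1, -35.1] dyaw 35.1 dist 0.335
pos [0.2678, -0.1964, 0.1665] rot [-0.1, -0.1, -35.1] dyaw 35.1 dist 0.371
pos [0.2678, -0.1963, 0.1945] rot [-0.1, -0.1, -35.1] dyaw 35.1 dist 0.385
0.1
```

arm_command(delta_rot=[[0,0,-35],[0,0,-35],[0,0,-35],[0,0,-35],[0,0,-35],[0,0,-35],[0,0,-35],[0,0,-35],[0,0,-35],[0,0,-35],[0,0,-35],[0,0,-35]], delta_pos=[[0.268,-0.1965,0.05],[0.268,-0.1965,0.05],[0.268,-0.1965,0.05],[0.268,-0.1965,0.05],[0.268,-0.1965,0.05],[0.268,-0.1965,0.05],[0.268,-0.1965,0.05],[0.268,-0.1965,0.05],[0.268,-0.1965,0.14],[0.268,-0.1965,0.14],[0.268,-0.1965,0.14],[0.268,-0.1965,0.14]], gripper=[-0.2,-0.2,-0.2,-0.2,-0.2,-0.2,-0.2,-0.2,-0.2,-0.2,-0.2,-0.2], grip_force=20)

```text
time: 1.1
position: [0.4066, -0.2955, 0.0544]
tool_rot: [0.879, 0.476, -0.001, -0.004]
ft_force: [-0.3, 0.6, 1.0]
grip_width: 0.0524
grip_force: 0.0
```

```bash
python3 - <<'E'
from look import *
a=shot('top','t1');b=shot('side','s1')
w=np.hstack([cv2.resize(a['pixels'][200:280,370:490],(420,280)),cv2.resize(b['pixels'][240:360,220:370],(350,280))])
cv2.imwrite('pics/c3.png',w)
E
python3 go.py 0.408,-0.297,0.002,-33
```

```text
pos [0.001, -0.0015, 0.0557] rot [0.0, 0.0, -0.2] dyaw 0.2 dist 0.056
```

View pics/c3.png

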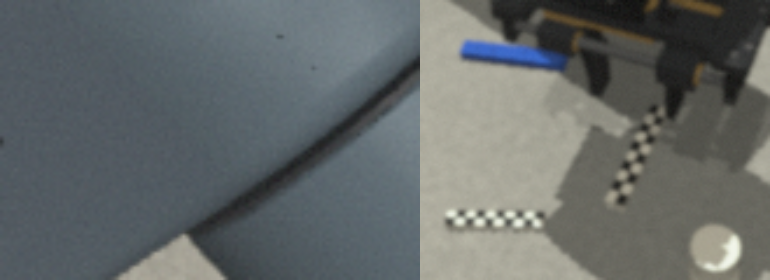

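```bash
python3 - <<'E'
from look import *
import pickle
for f,key in (('s1','side'),('s0','side')):
    c=pickle.load(open('cams.pkl','rb'))['side'];P=np.linalg.inv(np.array(c['pose']))
    for X in([.408,-.297,.01],[.4066,-.2955,.0544]):
        q=P[:3,:3]@X+P[:3,3];u=c['fx']*q[0]/q[2]+c['cx'];v=c['fy']*q[1]/q[2]+c['cy']
        print(X,u,v,'crop3',(u-220)*7/3+420,(v-240)*7/3)
    break
E
```

```text
[0.408, -0.297, 0.01] 313.7923286534977 305.2754343012521 crop3 638.8487668581613 152.3093467029216
[0.4066, -0.2955, 0.0544] 312.1110559778349 290.47841799335663 crop3 634.9257972816148 117.78297531783214
```

The side crop shows the fingers straddling bar A, with its centre at crop (637,155) as predicted, so I'll descend and grip.

arm_command(delta_rot=[[0,0,0],[0,0,0],[0,0,0],[0,0,0],[0,0,0],[0,0,0],[0,0,0],[0,0,0],[0,0,0],[0,0,0]], delta_pos=[[0.001,-0.001,0.025],[0.001,-0.001,0.045],[0.001,-0.001,0.052],[0.001,-0.001,0.052],[0.001,-0.001,0.052],[0.001,-0.001,0.052],[0.001,-0.001,0.052],[0.001,-0.001,0.052],[0.001,-0.001,0.052],[0.001,-0.001,0.052]], gripper=[-0.2,-0.2,-0.2,-0.2,1,1,1,1,1,1])

```text
time: 2.03
position: [0.4083, -0.2965, 0.0054]
tool_rot: [0.879, 0.476, 0.0, 0.0]
ft_force: [0.1, -0.6, 0.7]
grip_width: 0.02
grip_force: 0.0
```

```bash
python3 go.py 0.5866,-0.0323,0.1,85.7 0.5866,-0.0323,0.04,85.7
```

```text
pos [0.3187, 0.0051, -0.0947] rot [0.0, -0.0, 61.2] dyaw -61.2 dist 0.333
pos [0.3187, 0.005, -0.0347] rot [0.0, -0.0, 61.2] dyaw -61.2 dist 0.321
```

arm_command(delta_rot=[[0,0,0],[0,0,0],[0,0,0],[0,0,0],[0,0,0]], delta_pos=[[0,0,0.002],[0,0,0.002],[0,0,0.002],[0,0,0.002],[0,0,-0.03]], gripper=[1,1,1,1,1])

```text
time: 2.45
position: [0.4052, -0.2934, 0.0304]
tool_rot: [0.879, 0.476, -0.001, -0.006]
ft_force: [-0.2, 0.1, -1.2]
grip_width: 0.0006
grip_force: 0.0
```

```bash
python3 go.py 0.5866,-0.0323,0.1,85.7 0.5866,-0.0323,0.04,85.7
```

```text
pos [0.318, 0.0083, -0.0687] rot [-0.7, 0.2, 61.2] dyaw -61.2 dist 0.325
pos [0.3178, 0.009, -0.0087] rot [-0.7, 0.2, 61.2] dyaw -61.2 dist 0.318
```

arm_command(delta_rot=[[0,0,0],[0,0,0],[0,0,0],[0,0,0]], delta_pos=[[0,0,-0.04],[0,0,-0.06],[0,0,-0.06],[0,0,-0.06]], gripper=[-0.1,-0.1,-0.1,-0.1])

```text
time: 2.78
position: [0.4087, -0.297, 0.0961]
tool_rot: [0.879, 0.476, 0.0, 0.002]
ft_force: [-0.1, 1.0, -0.2]
grip_width: 0.0195
grip_force: 0.0
```

```bash
python3 - <<'E'
from look import *
b=shot('side','s2')
cv2.imwrite('pics/c4.png',cv2.resize(b['pixels'][220:360,220:400],(720,560),interpolation=2))
print(status.get_obs()['position'])
E
```

```text
[ 0.40788497 -0.29615157  0.09492   ]
```

View pics/c4.png

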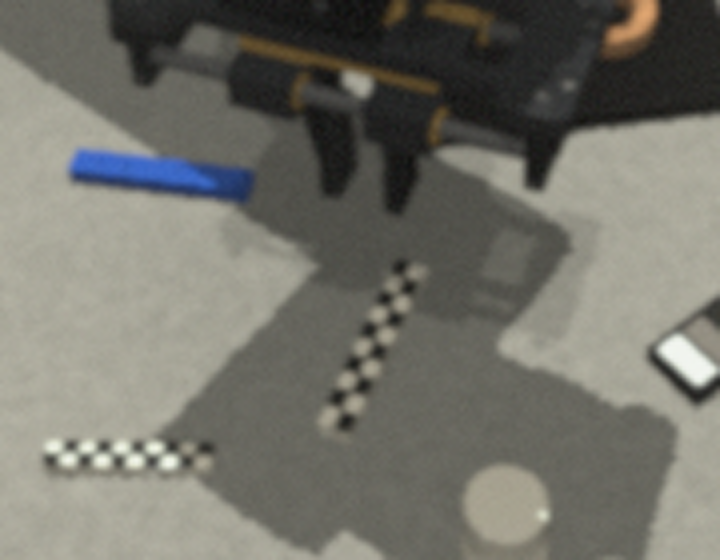

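```bash
cat >> look.py <<'E'
def proj(c,X):
    P=np.linalg.inv(np.array(c['pose']));q=np.atleast_2d(X)@P[:3,:3].T+P[:3,3]
    return np.c_[c['fx']*q[:,0]/q[:,2]+c['cx'],c['fy']*q[:,1]/q[:,2]+c['cy']]
E
python3 - <<'E'
from look import *
from scipy.spatial.transform import Rotation as R
c=viewer.camera('side');o=status.get_obs();r=R.from_quat(o['tool_rot']).as_matrix();p=o['position'];w=o['grip_width']
print(p,w)
im=cv2.resize(c['pixels'][220:360,220:400],(720,560),interpolation=2)
for k in(0,.019):
  for s in(-1,1):
    u=proj(c,p-r[:,2]*k+r[:,1]*s*w/2)[0];print(k,s,u)
    cv2.circle(im,tuple(((u-220)*4).astype(int).tolist()),4,(0,0,255) if k==0 else (0,255,0),-1)
u=proj(c,[p[0],p[1],0.0])[0];cv2.circle(im,tuple(((u-220)*4).astype(int).tolist()),4,(255,0,255),-1)
cv2.imwrite('pics/c5.png',im)
E
```

```text
[ 0.40744196 -0.29566779  0.09418208] 0.027857994842970496
0 -1 [304.64181856 274.61792418]
0 1 [319.04439845 278.75527493]
0.019 -1 [304.14768159 267.68833245]
0.019 1 [318.79860499 271.81779352]
```

View pics/c5.png

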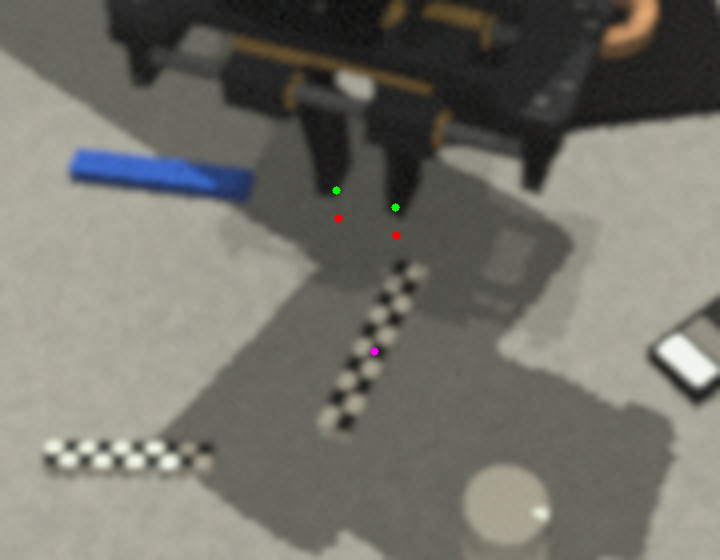

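The tips end near the 19 mm marks at crop (330,192) and (397,212). The fingers therefore stop about 16 mm short of the reported TCP, which is why they closed above the bar. I'll retry about 14 mm lower and watch the force.

arm_command(delta_rot=[[0,0,0],[0,0,0],[0,0,0],[0,0,0],[0,0,0],[0,0,0],[0,0,0]], delta_pos=[[0,0,0.03],[0,0,0.06],[0,0,0.085],[0,0,0.095],[0,0,0.1],[0,0,0.103],[0,0,0.103]], gripper=[-0.1,-0.1,-0.1,-0.1,-0.1,-0.1,-0.1])

```text
time: 3.47
position: [0.4081, -0.2964, -0.0083]
tool_rot: [0.879, 0.476, -0.0, -0.0]
ft_force: [0.2, -1.3, -0.5]
grip_width: 0.0478
grip_force: 0.0
```

arm_command(delta_rot=[[0,0,0],[0,0,0],[0,0,0],[0,0,0]], delta_pos=[[0,0,0.003],[0,0,0.006],[0,0,0.006],[0,0,0.006]], gripper=[-0.1,-0.1,-0.1,-0.1])

```text
time: 3.8
position: [0.4083, -0.2966, -0.0135]
tool_rot: [0.879, 0.476, 0.0, 0.001]
ft_force: [0.3, -0.9, 0.2]
grip_width: 0.048
grip_force: 0.0
```

arm_command(delta_rot=[[0,0,0],[0,0,0],[0,0,0],[0,0,0],[0,0,0],[0,0,0],[0,0,0],[0,0,0],[0,0,0]], delta_pos=[[0,0,0.001],[0,0,0.001],[0,0,0.001],[0,0,0.001],[0,0,0.001],[0,0,0.001],[0,0,0.001],[0,0,0.001],[0,0,0.001]], gripper=[1,1,1,1,1,1,1,1,1])

```text
time: 4.55
position: [0.4081, -0.2964, -0.0151]
tool_rot: [0.879, 0.476, -0.0, -0.0]
ft_force: [0.4, 0.8, 0.2]
grip_width: 0.0017
grip_force: 0.0
```

```bash
python3 go.py 0.5866,-0.0323,0.06,85.7 0.5866,-0.0323,0.01,85.7
```

```text
pos [0.3187, 0.0052, -0.0751] rot [-0.0, 0.0, 61.2] dyaw -61.2 dist 0.327
pos [0.3187, 0.0052, -0.0251] rot [-0.0, 0.0, 61.2] dyaw -61.2 dist 0.32
```

```bash
python3 - <<'E'
from look import *
c=viewer.camera('side');o=status.get_obs();p=o['position'];print(p,o['ft_force'])
im=cv2.resize(c['pixels'][240:340,240:380],(784,560),interpolation=2)
for z in(p[2],p[2]+.019,p[2]+.028):
    u=proj(c,[p[0],p[1],z])[0];print(u);cv2.circle(im,tuple(((u-240)*5.6).astype(int).tolist()),3,(0,0,255),-1)
cv2.imwrite('pics/c6.png',im)
E
```

```text
[ 0.40807936 -0.29637509 -0.01506444] [-0.23098096 -0.33189664 -0.03512746]
[314.18387336 312.61029754]
[313.86943787 306.87127701]
[313.71697322 304.08851938]
```

View pics/c6.png

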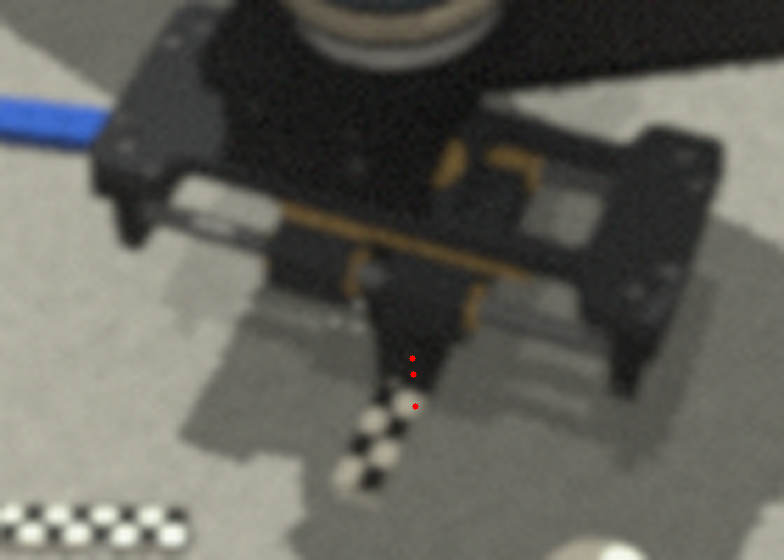

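The closed fingers sit over the bar at crop (415,385), so the true tips are still above its top. I'll feel for contact with the closed fingers to calibrate the tip height.

arm_command(delta_rot=[[0,0,0],[0,0,0],[0,0,0]], delta_pos=[[0,0,0.002],[0,0,0.003],[0,0,0.003]], gripper=[1,1,1])

```text
time: 4.85
position: [0.4083, -0.2965, -0.0153]
tool_rot: [0.879, 0.476, 0.0, 0.001]
ft_force: [-3.3, 2.2, 23.9]
grip_width: 0.0004
grip_force: 12.2
```

Contact came at TCP z = -0.015 on the 10 mm bar, so the real tips are 25 mm behind the reported TCP. I'll use that offset from here on.

arm_command(delta_rot=[[0,0,0],[0,0,0],[0,0,0],[0,0,0],[0,0,0],[0,0,0],[0,0,0],[0,0,0],[0,0,0],[0,0,0],[0,0,0],[0,0,0]], delta_pos=[[0,0,-0.006],[0,0,-0.012],[0,0,-0.012],[0,0,-0.012],[0,0,-0.012],[0,0,-0.012],[0,0,-0.012],[0,0,-0.006],[0,0,0.0],[0,0,0.004],[0,0,0.004],[0,0,0.004]], gripper=[-0.2,-0.2,-0.2,-0.2,-0.2,-0.2,-0.2,-0.2,-0.2,-0.2,-0.2,-0.2])

```text
time: 5.85
position: [0.4078, -0.296, -0.0227]
tool_rot: [0.879, 0.476, -0.0, -0.001]
ft_force: [0.1, -0.1, 0.2]
grip_width: 0.0519
grip_force: 0.0
```

arm_command(delta_rot=[[0,0,0],[0,0,0],[0,0,0],[0,0,0],[0,0,0],[0,0,0],[0,0,0],[0,0,0],[0,0,0]], delta_pos=[[0,0,0.0005],[0,0,0.001],[0,0,0.001],[0,0,0.001],[0,0,0.001],[0,0,0.001],[0,0,0.001],[0,0,0.001],[0,0,0.001]], gripper=[1,1,1,1,1,1,1,1,1])

```text
time: 6.6
position: [0.4081, -0.2964, -0.0229]
tool_rot: [0.879, 0.476, 0.0, 0.0]
ft_force: [-0.4, -0.3, 1.7]
grip_width: 0.0156
grip_force: 20.0
```

```bash
python3 go.py 0.5866,-0.0323,0.05,85.7
```

```text
pos [0.3187, 0.0052, -0.0729] rot [0.0, -0.0, 61.2] dyaw -61.2 dist 0.327
```

arm_command(delta_rot=[[0,0,0],[0,0,0],[0,0,61.2],[0,0,61.2],[0,0,61.2],[0,0,61.2],[0,0,61.2],[0,0,61.2],[0,0,61.2],[0,0,61.2],[0,0,61.2],[0,0,61.2]], delta_pos=[[0,0,-0.035],[0,0,-0.073],[0.3187,0.0052,-0.073],[0.3187,0.0052,-0.073],[0.3187,0.0052,-0.073],[0.3187,0.0052,-0.073],[0.3187,0.0052,-0.073],[0.3187,0.0052,-0.073],[0.3187,0.0052,-0.073],[0.3187,0.0052,-0.073],[0.3187,0.0052,-0.073],[0.3187,0.0052,-0.073]], gripper=[1,1,1,1,1,1,1,1,1,1,1,1])

```text
time: 7.6
position: [0.5893, -0.0282, 0.05]
tool_rot: [0.999, -0.038, 0.002, -0.0]
ft_force: [-0.4, 0.5, 0.1]
grip_width: 0.0157
grip_force: 20.0
```

```bash
python3 go.py 0.5866,-0.0323,-0.0105,85.7
```

```text
pos [-0.0025, 0.0043, 0.0605] rot [-0.0, -0.2, -0.0] dyaw 0.0 dist 0.061
```

arm_command(delta_rot=[[0,0,0],[0,0,0],[0,0,0],[0,0,0],[0,0,0],[0,0,0],[0,0,0]], delta_pos=[[0,0,0.02],[0,0,0.04],[0,0,0.052],[0,0,0.058],[0,0,0.0605],[0,0,0.0605],[0,0,0.0605]], gripper=[1,1,1,1,1,1,1])

```text
time: 8.18
position: [0.587, -0.0326, -0.0101]
tool_rot: [0.999, -0.038, 0.0, 0.0]
ft_force: [0.5, -0.2, -0.5]
grip_width: 0.0157
grip_force: 20.0
```

arm_command(delta_rot=[[0,0,0],[0,0,0],[0,0,0],[0,0,0],[0,0,0],[0,0,0],[0,0,0],[0,0,0],[0,0,0],[0,0,0]], delta_pos=[[0,0,0.001],[0,0,0.001],[0,0,0.001],[0,0,0.001],[0,0,0.001],[0,0,0.001],[0,0,-0.02],[0,0,-0.05],[0,0,-0.09],[0,0,-0.11]], gripper=[1,0.1,0.1,0.1,0.1,0.1,0.1,0.1,0.1,0.1])

```text
time: 9.02
position: [0.5884, -0.0326, 0.1029]
tool_rot: [0.999, -0.038, 0.002, 0.0]
ft_force: [0.3, -0.6, -0.8]
grip_width: 0.039
grip_force: 0.0
```

```bash
python3 go.py 0.5636,-0.3326,0.09,116
```

```text
pos [-0.0022, 0.301, 0.0131] rot [0.1, -0.2, -30.3] dyaw 30.3 dist 0.301
```

arm_command(delta_rot=[[0,0,-30.3],[0,0,-30.3],[0,0,-30.3],[0,0,-30.3],[0,0,-30.3],[0,0,-30.3],[0,0,-30.3],[0,0,-30.3],[0,0,-30.3],[0,0,-30.3],[0,0,-30.3],[0,0,-30.3]], delta_pos=[[-0.002,0.301,0.013],[-0.002,0.301,0.013],[-0.002,0.301,0.013],[-0.002,0.301,0.013],[-0.002,0.301,0.013],[-0.002,0.301,0.013],[-0.002,0.301,0.013],[-0.002,0.301,0.013],[-0.002,0.301,0.04],[-0.002,0.301,0.07],[-0.002,0.301,0.09],[-0.002,0.301,0.09]], gripper=[-0.5,-0.5,-0.5,-0.5,-0.5,-0.5,-0.5,-0.5,-0.5,-0.5,-0.5,-0.5])

```text
time: 10.02
position: [0.5584, -0.3295, 0.0047]
tool_rot: [0.974, 0.225, -0.003, -0.004]
ft_force: [-0.1, 0.9, -0.5]
grip_width: 0.0655
grip_force: 0.0
```

```bash
python3 - <<'E'
from look import *
b=shot('side','s5');a=shot('top','t5')
cv2.imwrite('pics/c7.png',np.hstack([cv2.resize(b['pixels'][160:340,280:480],(400,360)),cv2.resize(a['pixels'][110:260,230:400],(400,360))]))
E
python3 go.py 0.5636,-0.3326,-0.0225,116
```

```text
pos [0.0014, 0.002, 0.0313] rot [-0.1, 0.0, -0.0] dyaw 0.0 dist 0.031
```

View pics/c7.png

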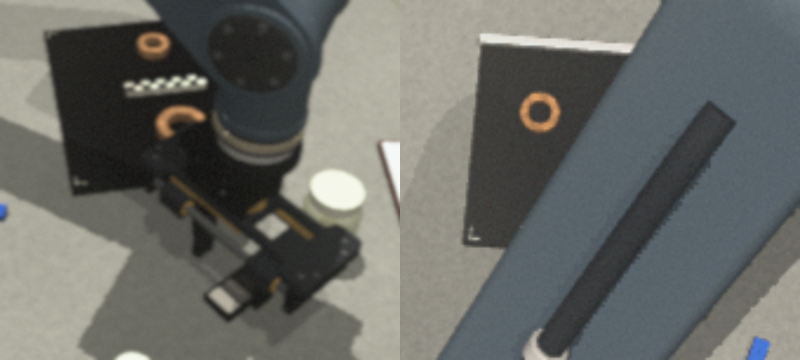

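The bar lies between the rings, and the gripper straddles the card clear of the jar.

arm_command(delta_rot=[[0,0,0],[0,0,0],[0,0,0],[0,0,0],[0,0,0],[0,0,0]], delta_pos=[[0,0,0.01],[0,0,0.02],[0,0,0.025],[0,0,0.029],[0,0,0.029],[0,0,0.029]], gripper=[-0.5,-0.5,-0.5,-0.5,-0.5,-0.5])

```text
time: 10.62
position: [0.5619, -0.3322, -0.0197]
tool_rot: [0.974, 0.225, -0.0, -0.0]
ft_force: [0.4, -0.4, 0.3]
grip_width: 0.0652
grip_force: 0.0
```

arm_command(delta_rot=[[0,0,0],[0,0,0],[0,0,0],[0,0,0],[0,0,0],[0,0,0],[0,0,0],[0,0,0],[0,0,0],[0,0,0],[0,0,0]], delta_pos=[[0,0,0.003],[0,0,0.003],[0,0,0.003],[0,0,0.003],[0,0,0.003],[0,0,0.003],[0,0,0.003],[0,0,0.003],[0,0,0.003],[0,0,0.003],[0,0,0.003]], gripper=[-0.5,1,1,1,1,1,1,1,1,1,1])

```text
time: 11.53
position: [0.562, -0.3325, -0.0224]
tool_rot: [0.974, 0.225, 0.0, 0.0]
ft_force: [0.0, -0.7, 0.8]
grip_width: 0.0339
grip_force: 20.0
```

```bash
python3 go.py 0.5278,0.0519,0.07,-4.3 ; python3 -c "
from rig import status;print(status.get_obs()['q'])"
```

```text
pos [0.1376, -0.3605, -0.0925] rot [0.0, 0.0, -59.7] dyaw 59.7 dist 0.397
[-7.04957031e-01  8.48435263e-01  1.49107740e+00 -5.62368817e-05
  8.01702027e-01  4.12514503e-01]
```

arm_command(delta_rot=[[0,0,0],[0,0,0],[0,0,-59.7],[0,0,-59.7],[0,0,-59.7],[0,0,-59.7],[0,0,-59.7],[0,0,-59.7],[0,0,-59.7],[0,0,-59.7],[0,0,-59.7],[0,0,-59.7]], delta_pos=[[0,0,-0.04],[0,0,-0.08],[0.1376,-0.3605,-0.0925],[0.1376,-0.3605,-0.0925],[0.1376,-0.3605,-0.0925],[0.1376,-0.3605,-0.0925],[0.1376,-0.3605,-0.0925],[0.1376,-0.3605,-0.0925],[0.1376,-0.3605,-0.0925],[0.1376,-0.3605,-0.0925],[0.1376,-0.3605,-0.0925],[0.1376,-0.3605,-0.0925]], gripper=[1,1,1,1,1,1,1,1,1,1,1,1])

```text
time: 12.53
position: [0.5252, 0.0574, 0.07]
tool_rot: [0.731, 0.682, -0.0, -0.002]
ft_force: [-0.6, 0.4, -0.8]
grip_width: 0.0336
grip_force: 20.0
```

arm_command(delta_rot=[[0,0,0],[0,0,0],[0,0,0]], delta_pos=[[0,0,0.02],[0,0,0.05],[0,0,0.05]], gripper=[1,1,1])

```text
time: 12.78
position: [0.5244, 0.0527, 0.0163]
tool_rot: [0.733, 0.68, -0.003, -0.003]
ft_force: [-0.5, -0.3, -0.7]
grip_width: 0.0334
grip_force: 20.0
```

```bash
python3 go.py 0.5278,0.0519,-0.0103,-4.3
```

```text
pos [-0.0005, 0.0037, 0.0265] rot [-0.5, -0.0, 0.0] dyaw -0.0 dist 0.027
```

arm_command(delta_rot=[[0,0,0],[0,0,0],[0,0,0],[0,0,0],[0,0,0],[0,0,0]], delta_pos=[[0,0,0.012],[0,0,0.022],[0,0,0.028],[0,0,0.03],[0,0,0.03],[0,0,0.03]], gripper=[1,1,1,1,1,1])

```text
time: 13.28
position: [0.5281, 0.0518, -0.0096]
tool_rot: [0.733, 0.68, 0.0, 0.0]
ft_force: [-0.4, -0.4, 0.7]
grip_width: 0.0336
grip_force: 20.0
```

arm_command(delta_rot=[[0,0,0],[0,0,0],[0,0,0],[0,0,0],[0,0,0],[0,0,0],[0,0,0],[0,0,0],[0,0,0],[0,0,0]], delta_pos=[[0,0,0.001],[0,0,0.001],[0,0,0.001],[0,0,0.001],[0,0,0.001],[0,0,-0.01],[0,0,-0.03],[0,0,-0.06],[0,0,-0.08],[0,0,-0.08]], gripper=[1,0,0,0,0,0,0,0,0,0])

```text
time: 14.12
position: [0.5308, 0.0519, 0.0744]
tool_rot: [0.733, 0.68, 0.003, 0.003]
ft_force: [0.7, -0.7, -0.6]
grip_width: 0.0432
grip_force: 0.0
```

```bash
python3 go.py 0.5215,0.3672,0.06,38.3
```

```text
pos [0.3137, -0.0331, 0.014] rot [0.5, 0.2, -42.6] dyaw 42.6 dist 0.316
```

arm_command(delta_rot=[[0,0,-42.6],[0,0,-42.6],[0,0,-42.6],[0,0,-42.6],[0,0,-42.6],[0,0,-42.6],[0,0,-42.6],[0,0,-42.6],[0,0,-42.6],[0,0,-42.6],[0,0,-42.6],[0,0,-42.6]], delta_pos=[[0.314,-0.03,0.009],[0.314,-0.03,0.009],[0.314,-0.03,0.009],[0.314,-0.03,0.009],[0.314,-0.03,0.009],[0.314,-0.03,0.009],[0.314,-0.03,0.009],[0.314,-0.03,0.009],[0.314,-0.03,0.03],[0.314,-0.03,0.05],[0.314,-0.03,0.05],[0.314,-0.03,0.05]], gripper=[-1,-1,-1,-1,-1,-1,-1,-1,-1,-1,-1,-1])

```text
time: 15.12
position: [0.5198, 0.3668, 0.0186]
tool_rot: [0.436, 0.9, -0.002, -0.001]
ft_force: [0.7, 0.0, 0.2]
grip_width: 0.0869
grip_force: 0.0
```

```bash
python3 - <<'E'
from look import *
b=shot('side','s6');a=shot('top','t6')
cv2.imwrite('pics/c8.png',np.hstack([cv2.resize(b['pixels'][90:250,260:420],(400,400)),cv2.resize(a['pixels'][110:230,230:400],(390,400))]))
E
python3 go.py 0.5215,0.3672,-0.013,38.3
```

```text
pos [0.0003, -0.0004, 0.0336] rot [0.0, 0.0, -0.1] dyaw 0.1 dist 0.034
```

View pics/c8.png

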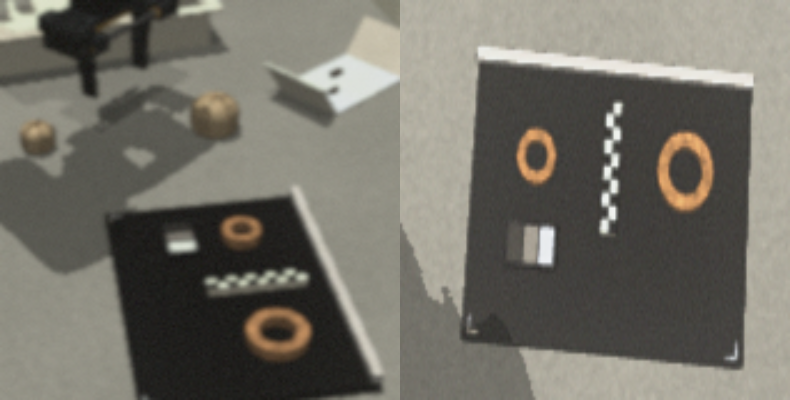

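Top crop: the bar is upright between the rings and the card is squarely in front of the small ring. Next is the holder.

arm_command(delta_rot=[[0,0,0],[0,0,0],[0,0,0],[0,0,0],[0,0,0],[0,0,0],[0,0,0],[0,0,0],[0,0,0],[0,0,0],[0,0,0],[0,0,0]], delta_pos=[[0,0,0.012],[0,0,0.024],[0,0,0.032],[0,0,0.038],[0,0,0.038],[0,0,0.038],[0,0,0.038],[0,0,0.038],[0,0,0.038],[0,0,0.038],[0,0,0.038],[0,0,0.038]], gripper=[-1,-1,-1,-1,1,1,1,1,1,1,1,1])

```text
time: 16.22
position: [0.5218, 0.3676, -0.0176]
tool_rot: [0.436, 0.9, 0.0, 0.0]
ft_force: [0.4, -0.6, 1.5]
grip_width: 0.0573
grip_force: 20.0
```

```bash
python3 go.py 0.5148,-0.1069,0.07,85.7
```

```text
pos [-0.3682, -0.2994, -0.0878] rot [0.0, 0.0, -47.4] dyaw 47.4 dist 0.483
```

arm_command(delta_rot=[[0,0,0],[0,0,0],[0,0,-47.4],[0,0,-47.4],[0,0,-47.4],[0,0,-47.4],[0,0,-47.4],[0,0,-47.4],[0,0,-47.4],[0,0,-47.4],[0,0,-47.4],[0,0,-47.4]], delta_pos=[[0,0,-0.04],[0,0,-0.08],[-0.368,-0.2995,-0.088],[-0.368,-0.2995,-0.088],[-0.368,-0.2995,-0.088],[-0.368,-0.2995,-0.088],[-0.368,-0.2995,-0.088],[-0.368,-0.2995,-0.088],[-0.368,-0.2995,-0.088],[-0.368,-0.2995,-0.088],[-0.368,-0.2995,-0.088],[-0.368,-0.2995,-0.088]], gripper=[1,1,1,1,1,1,1,1,1,1,1,1])

```text
time: 17.22
position: [0.5153, -0.0311, 0.0688]
tool_rot: [0.038, 0.999, 0.0, 0.0]
ft_force: [1.8, -0.3, -0.0]
grip_width: 0.0573
grip_force: 20.0
```

```bash
python3 go.py 0.5148,-0.1069,0.01,85.7 0.5148,-0.1069,-0.005,85.7
```

```text
pos [-0.0052, -0.0756, 0.0588] rot [0.0, 0.0, -0.0] dyaw 0.0 dist 0.096
pos [-0.0052, -0.0756, 0.0738] rot [0.0, 0.0, -0.0] dyaw 0.0 dist 0.106
```

arm_command(delta_rot=[[0,0,0],[0,0,0],[0,0,0],[0,0,0]], delta_pos=[[-0.003,-0.04,0],[-0.004,-0.06,0.02],[-0.004,-0.06,0.03],[-0.004,-0.06,0.03]], gripper=[1,1,1,1])

```text
time: 17.55
position: [0.5134, -0.09, 0.0368]
tool_rot: [0.039, 0.999, 0.001, -0.002]
ft_force: [-0.7, 0.3, 0.0]
grip_width: 0.0576
grip_force: 20.0
```

```bash
python3 go.py 0.5148,-0.1069,-0.005,85.7
```

```text
pos [-0.0029, -0.0168, 0.0418] rot [0.1, -0.2, -0.2] dyaw 0.2 dist 0.045
```

arm_command(delta_rot=[[0,0,0],[0,0,0],[0,0,0],[0,0,0],[0,0,0]], delta_pos=[[-0.002,-0.015,0.01],[-0.002,-0.015,0.025],[-0.002,-0.015,0.03],[-0.002,-0.015,0.03],[-0.002,-0.015,0.03]], gripper=[1,1,1,1,1])

```text
time: 17.97
position: [0.5156, -0.103, 0.0087]
tool_rot: [0.037, 0.999, 0.0, -0.001]
ft_force: [-0.0, 0.4, -0.3]
grip_width: 0.0581
grip_force: 20.0
```

```bash
python3 go.py 0.5148,-0.1069,-0.0055,85.7
```

```text
pos [0.0005, -0.0039, 0.0142] rot [0.0, -0.1, 0.1] dyaw -0.1 dist 0.015
```

arm_command(delta_rot=[[0,0,0],[0,0,0],[0,0,0],[0,0,0],[0,0,0]], delta_pos=[[0,-0.004,0.006],[0,-0.004,0.011],[0,-0.004,0.0135],[0,-0.004,0.0135],[0,-0.004,0.0135]], gripper=[1,1,1,1,1])

```text
time: 18.38
position: [0.5156, -0.1084, -0.005]
tool_rot: [0.038, 0.999, 0.0, -0.0]
ft_force: [0.6, 0.5, -1.0]
grip_width: 0.0576
grip_force: 20.0
```

arm_command(delta_rot=[[0,0,0],[0,0,0],[0,0,0],[0,0,0],[0,0,0],[0,0,0],[0,0,0],[0,0,0],[0,0,0],[0,0,0],[0,0,0]], delta_pos=[[0,0,0.001],[0,0,0.001],[0,0,0.001],[0,0,0.001],[0,0,0.001],[0,0,0.001],[0,0,-0.01],[0,0,-0.03],[0,0,-0.06],[0,0,-0.1],[0,0,-0.1]], gripper=[1,-0.6,-0.6,-0.6,-0.6,-0.6,-0.6,-0.6,-0.6,-0.6,-0.6])

```text
time: 19.3
position: [0.5202, -0.1103, 0.1018]
tool_rot: [0.038, 0.999, -0.002, 0.006]
ft_force: [-0.4, -1.6, -0.7]
grip_width: 0.0697
grip_force: 0.0
```

```bash
python3 go.py 0.4066,0.304,0.09,85.7
```

```text
pos [0.1444, 0.4046, 0.0083] rot [-0.3, 0.7, -0.0] dyaw -0.0 dist 0.43
```

arm_command(delta_rot=[[0,0,0],[0,0,0],[0,0,0],[0,0,0],[0,0,0],[0,0,0],[0,0,0],[0,0,0],[0,0,0],[0,0,0],[0,0,0],[0,0,0]], delta_pos=[[0.14,0.403,0.005],[0.14,0.403,0.005],[0.14,0.403,0.005],[0.14,0.403,0.005],[0.14,0.403,0.005],[0.14,0.403,0.005],[0.14,0.403,0.005],[0.14,0.403,0.005],[0.14,0.403,0.005],[0.14,0.403,0.005],[0.14,0.403,0.005],[0.14,0.403,0.005]], gripper=[-0.9,-0.9,-0.9,-0.9,-0.9,-0.9,-0.9,-0.9,-0.9,-0.9,-0.9,-0.9])

```text
time: 20.3
position: [0.4055, 0.3066, 0.0905]
tool_rot: [0.035, 0.999, 0.0, 0.001]
ft_force: [0.5, 0.4, 0.0]
grip_width: 0.0827
grip_force: 0.0
```

```bash
python3 - <<'E'
from look import *
c=shot('top','t8');hsv=cv2.cvtColor(c['pixels'],cv2.COLOR_BGR2HSV);im=c['pixels']
org=cv2.inRange(hsv,(3,110,60),(22,255,255))
r=[]
for n,b in[('RL',(335,140,375,185)),('RS',(275,140,305,172))]:
    w=(ray(c,blobs(org,b)[:,0],.026)*1000).astype(np.float32);r.append(np.array(cv2.fitEllipse(w)[0]));print(n,r[-1])
y=(r[1]-r[0])/np.linalg.norm(r[1]-r[0]);x=np.array([y[1],-y[0]])
wh=cv2.inRange(hsv,(0,0,120),(180,255,255))
for n,b,z,o in[('bar',(312,135,332,188),.022,(r[0]+r[1])/2),('label',(335,186,378,208),.029,r[0]),('card',(270,172,305,195),.022,r[1])]:
    (p,s,a)=wrect(c,blobs(wh,b),z);d=np.array(p)-o;print(n,np.round(p,1),np.round(s,1),round(a,1),'board xy off',round(d@x,1),round(d@y,1))
print('yaw',np.degrees(np.arctan2(x[1],x[0])))
cv2.imwrite('pics/c9.png',cv2.resize(im[110:230,150:400],(800,384)))
E
python3 go.py 0.4066,0.304,0.0,85.7
```

```text
RL [ 580.76885986 -111.7207489 ]
RS [592.50195312  47.03870773]
bar [584.5 -32.6] [16.3 97.7] 85.6 board xy off -2.1 -0.4
label [ 510.  -108.3] [58.3 14.8] 89.8 board xy off -70.9 -1.8
card [525.4  43.5] [31.7 27.3] 89.9 board xy off -66.7 -8.5
yaw -4.226751560571832
pos [-0.0006, -0.0006, 0.0904] rot [-0.0, 0.0, 0.2] dyaw -0.2 dist 0.09
```

View pics/c9.png

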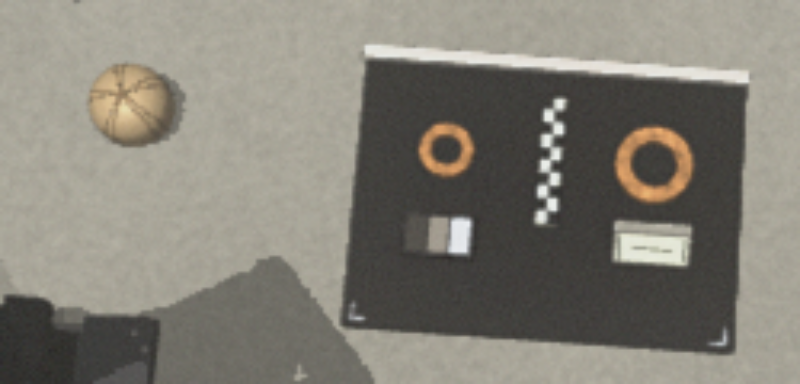

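The top crop shows the holder facing front before the large ring, with the bar and card well placed. Now I'll pick up the small fossil.

arm_command(delta_rot=[[0,0,0],[0,0,0],[0,0,0],[0,0,0],[0,0,0],[0,0,0],[0,0,0]], delta_pos=[[0,0,0.03],[0,0,0.06],[0,0,0.085],[0,0,0.1],[0,0,0.1095],[0,0,0.1095],[0,0,0.1095]], gripper=[-0.9,-0.9,-0.9,-0.9,-0.9,-0.9,-0.9])

```text
time: 20.93
position: [0.4071, 0.3027, -0.0193]
tool_rot: [0.039, 0.999, -0.0, -0.0]
ft_force: [0.1, -0.0, 0.2]
grip_width: 0.0827
grip_force: 0.0
```

arm_command(delta_rot=[[0,0,0],[0,0,0],[0,0,0],[0,0,0],[0,0,0],[0,0,0],[0,0,0],[0,0,0],[0,0,0],[0,0,0],[0,0,0]], delta_pos=[[0,0,0],[0,0,0],[0,0,0],[0,0,0],[0,0,0],[0,0,0],[0,0,0],[0,0,0],[0,0,0],[0,0,0],[0,0,0]], gripper=[1,1,1,1,1,1,1,1,1,1,1])

```text
time: 21.85
position: [0.4065, 0.304, -0.0192]
tool_rot: [0.038, 0.999, 0.0, 0.0]
ft_force: [-0.7, -0.7, 4.2]
grip_width: 0.0427
grip_force: 20.0
```

```bash
python3 go.py 0.5925,0.0471,0.07,85.7
```

```text
pos [-0.2048, -0.2421, -0.0892] rot [0.0, 0.0, -0.0] dyaw 0.0 dist 0.329
```

arm_command(delta_rot=[[0,0,0],[0,0,0],[0,0,0],[0,0,0],[0,0,0]], delta_pos=[[0,0,-0.003],[0,0,-0.006],[0,0,-0.01],[0,0,-0.01],[0,0,-0.01]], gripper=[1,1,1,1,1])

```text
time: 22.27
position: [0.4068, 0.304, -0.0091]
tool_rot: [0.038, 0.999, 0.0, 0.0]
ft_force: [-1.1, -0.1, -0.0]
grip_width: 0.0429
grip_force: 20.0
```

```bash
python3 - <<'E'
from look import *
b=shot('side','s9')
cv2.imwrite('pics/c10.png',cv2.resize(b['pixels'][90:180,230:350],(720,540),interpolation=2))
E
```

```text
(no output)
```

View pics/c10.png

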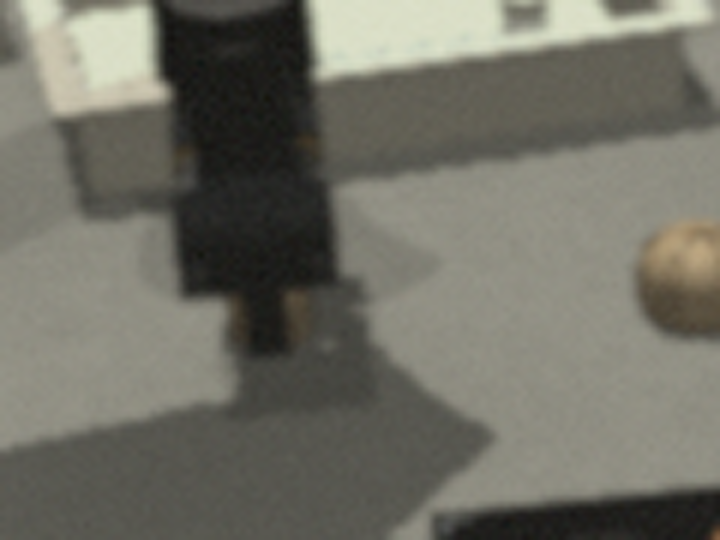

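The small fossil is held centrally between the fingers, at crop (268,320).

arm_command(delta_rot=[[0,0,0],[0,0,0],[0,0,0],[0,0,0],[0,0,0],[0,0,0],[0,0,0],[0,0,0],[0,0,0],[0,0,0],[0,0,0],[0,0,0]], delta_pos=[[0,0,-0.03],[0,0,-0.065],[-0.035,-0.04,-0.069],[-0.055,-0.065,-0.069],[-0.08,-0.095,-0.069],[-0.105,-0.124,-0.069],[-0.13,-0.153,-0.069],[-0.155,-0.183,-0.069],[-0.18,-0.212,-0.069],[-0.195,-0.23,-0.069],[-0.2048,-0.242,-0.069],[-0.2048,-0.242,-0.069]], gripper=[1,1,1,1,1,1,1,1,1,1,1,1])

```text
time: 23.32
position: [0.5949, 0.0443, 0.0595]
tool_rot: [0.039, 0.999, -0.0, 0.001]
ft_force: [0.8, -0.3, -0.8]
grip_width: 0.0434
grip_force: 20.0
```

arm_command(delta_rot=[[0,0,0],[0,0,0],[0,0,0],[0,0,0]], delta_pos=[[0,0,0.01],[0,0,0.02],[0,0,0.03],[0,0,0.03]], gripper=[1,1,1,1])

```text
time: 23.65
position: [0.589, 0.0489, 0.0267]
tool_rot: [0.037, 0.999, 0.0, -0.003]
ft_force: [0.1, 0.2, -1.4]
grip_width: 0.0427
grip_force: 20.0
```

```bash
python3 go.py 0.5925,0.0471,0.0065,85.7
```

```text
pos [-0.0038, -0.0016, 0.0202] rot [0.0, -0.4, 0.1] dyaw -0.1 dist 0.021
```

arm_command(delta_rot=[[0,0,0],[0,0,0],[0,0,0],[0,0,0],[0,0,0],[0,0,0]], delta_pos=[[0,0,0.006],[0,0,0.012],[0,0,0.017],[0,0,0.02],[0,0,0.02],[0,0,0.02]], gripper=[1,1,1,1,1,1])

```text
time: 24.15
position: [0.5925, 0.0471, 0.0095]
tool_rot: [0.038, 0.999, 0.0, -0.0]
ft_force: [0.4, -0.4, -0.8]
grip_width: 0.0431
grip_force: 20.0
```

```bash
python3 go.py 0.5925,0.0471,0.0065,85.7
```

```text
pos [-0.0, -0.0, 0.003] rot [0.0, -0.0, -0.0] dyaw 0.0 dist 0.003
```

arm_command(delta_rot=[[0,0,0],[0,0,0],[0,0,0],[0,0,0]], delta_pos=[[0,0,0.0015],[0,0,0.003],[0,0,0.003],[0,0,0.003]], gripper=[1,1,1,1])

```text
time: 24.48
position: [0.5928, 0.047, 0.0069]
tool_rot: [0.038, 0.999, -0.0, 0.0]
ft_force: [0.5, -0.1, -1.5]
grip_width: 0.0427
grip_force: 20.0
```

arm_command(delta_rot=[[0,0,0],[0,0,0],[0,0,0]], delta_pos=[[0,0,0.001],[0,0,0.001],[0,0,0.001]], gripper=[1,1,1])

```text
time: 24.73
position: [0.5929, 0.047, 0.0068]
tool_rot: [0.038, 0.999, -0.0, 0.001]
ft_force: [-2.0, -0.2, 6.5]
grip_width: 0.0431
grip_force: 20.0
```

Contact. Release, rise, and go to the large fossil.

arm_command(delta_rot=[[0,0,0],[0,0,0],[0,0,0],[0,0,0],[0,0,0],[0,0,0],[0,0,0],[0,0,0],[0,0,0],[0,0,0]], delta_pos=[[0,0,-0.0005],[0,0,-0.0005],[0,0,-0.0005],[0,0,-0.0005],[0,0,-0.0005],[0,0,-0.015],[0,0,-0.035],[0,0,-0.06],[0,0,-0.08],[0,0,-0.08]], gripper=[-0.5,-0.5,-0.5,-0.5,-0.5,-0.5,-0.5,-0.5,-0.5,-0.5])

```text
time: 25.57
position: [0.5956, 0.0469, 0.0895]
tool_rot: [0.038, 0.999, -0.0, 0.004]
ft_force: [0.3, -0.3, 0.2]
grip_width: 0.0652
grip_force: 0.0
```

```bash
python3 go.py 0.632,0.2925,0.085,85.7
```

```text
pos [-0.0178, 0.2476, 0.0046] rot [-0.0, 0.5, -0.0] dyaw 0.0 dist 0.248
```

arm_command(delta_rot=[[0,0,0],[0,0,0],[0,0,0],[0,0,0],[0,0,0],[0,0,0],[0,0,0],[0,0,0],[0,0,0],[0,0,0]], delta_pos=[[-0.0205,0.2477,0],[-0.0205,0.2477,0],[-0.0205,0.2477,0],[-0.0205,0.2477,0],[-0.0205,0.2477,0],[-0.0205,0.2477,0],[-0.0205,0.2477,0],[-0.0205,0.2477,0],[-0.0205,0.2477,0],[-0.0205,0.2477,0]], gripper=[-1,-1,-1,-1,-1,-1,-1,-1,-1,-1], grip_force=30)

```text
time: 26.4
position: [0.6309, 0.2911, 0.0848]
tool_rot: [0.038, 0.999, -0.001, -0.001]
ft_force: [-0.1, -0.4, 0.1]
grip_width: 0.0872
grip_force: 0.0
```

```bash
python3 - <<'E'
from look import *
b=shot('side','s11');a=shot('top','t11')
cv2.imwrite('pics/c11.png',np.hstack([cv2.resize(b['pixels'][90:240,280:430],(400,400)),cv2.resize(a['pixels'][110:230,230:400],(390,400))]))
c=a;hsv=cv2.cvtColor(c['pixels'],cv2.COLOR_BGR2HSV)
k=blobs(cv2.inRange(hsv,(8,50,40),(28,200,255)),(270,135,310,175));w=(ray(c,k[:,0],.0395)*1000).astype(np.float32);print(cv2.fitEllipse(w))
E
python3 go.py 0.632,0.2925,-0.019,85.7
```

```text
((592.4976196289062, 46.79015350341797), (43.133182525634766, 50.85757064819336), 104.74845886230469)
pos [-0.0005, 0.0018, 0.1043] rot [-0.0, -0.1, -0.1] dyaw 0.1 dist 0.104
```

View pics/c11.png

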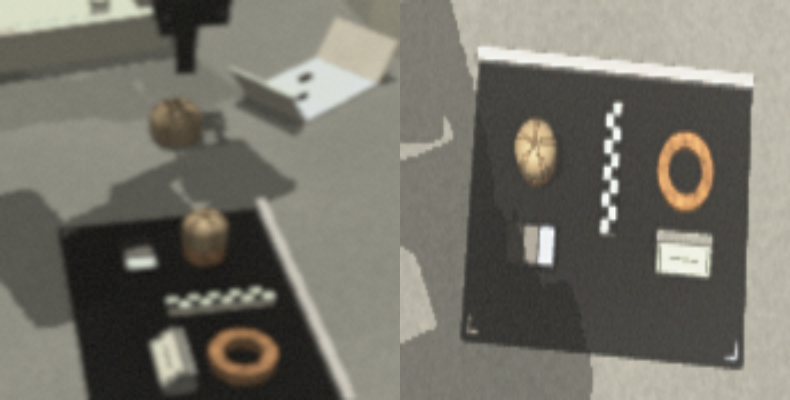

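Both placements look right: the small fossil is upright and centred at about (592.5, 46.8) mm. I'll check the large fossil's position in the side view numerically.

```bash
python3 - <<'E'
from look import *
import pickle
c=pickle.load(open('cams.pkl','rb'))['side'];hsv=cv2.cvtColor(c['pixels'],cv2.COLOR_BGR2HSV)
m=cv2.inRange(hsv,(8,60,30),(28,220,255))
k=blobs(m,(330,120,362,150));x,y,w,h=cv2.boundingRect(k);print(x,y,w,h,'cx',x+(w-1)/2)
e=np.linspace(0,6.28,60)
P=np.vstack([np.c_[.632+r*np.cos(e),.2925+r*np.sin(e),0*e+z] for r,z in((.027,0),(.031,.006),(.031,.026),(.022,.04),(.002,.046))])
q=proj(c,P);print(q.min(0),q.max(0))
E
```

```text
337 127 18 18 cx 345.5
[335.43733436 126.43050063] [355.18758439 145.4582934 ]
```

arm_command(delta_rot=[[0,0,0],[0,0,0],[0,0,0],[0,0,0],[0,0,0],[0,0,0],[0,0,0]], delta_pos=[[0,0,0.02],[0,0,0.045],[0,0,0.07],[0,0,0.09],[0,0,0.1],[0,0,0.105],[0,0,0.105]], gripper=[-1,-1,-1,-1,-1,-1,-1])

```text
time: 27.08
position: [0.6313, 0.2916, -0.0202]
tool_rot: [0.038, 0.999, -0.0, -0.001]
ft_force: [-0.7, 0.0, 0.6]
grip_width: 0.0869
grip_force: 0.0
```

arm_command(delta_rot=[[0,0,0],[0,0,0],[0,0,0],[0,0,0],[0,0,0],[0,0,0],[0,0,0],[0,0,0],[0,0,0]], delta_pos=[[0,0,0],[0,0,0],[0,0,0],[0,0,0],[0,0,0],[0,0,0],[0,0,0],[0,0,0],[0,0,0]], gripper=[1,1,1,1,1,1,1,1,1])

```text
time: 27.83
position: [0.6321, 0.2925, -0.0183]
tool_rot: [0.038, 0.999, -0.0, 0.001]
ft_force: [-0.2, -0.5, 6.0]
grip_width: 0.0613
grip_force: 30.0
```

arm_command(delta_rot=[[0,0,0],[0,0,0],[0,0,0],[0,0,0],[0,0,0]], delta_pos=[[0,0,-0.003],[0,0,-0.006],[0,0,-0.01],[0,0,-0.01],[0,0,-0.01]], gripper=[1,1,1,1,1])

```text
time: 28.25
position: [0.6316, 0.2927, -0.0094]
tool_rot: [0.038, 0.999, 0.0, 0.0]
ft_force: [-0.4, -0.2, -1.5]
grip_width: 0.0612
grip_force: 30.0
```

```bash
python3 go.py 0.5806,-0.1117,0.08,85.7
```

```text
pos [0.0204, -0.4071, -0.0894] rot [0.0, 0.0, -0.0] dyaw 0.0 dist 0.417
```

arm_command(delta_rot=[[0,0,0],[0,0,0],[0,0,0],[0,0,0],[0,0,0],[0,0,0],[0,0,0],[0,0,0],[0,0,0],[0,0,0],[0,0,0],[0,0,0]], delta_pos=[[0,0,-0.035],[0,0,-0.07],[0,-0.01,-0.1],[0.002,-0.04,-0.1],[0.004,-0.075,-0.1],[0.006,-0.11,-0.1],[0.008,-0.145,-0.1],[0.009,-0.18,-0.1],[0.011,-0.215,-0.1],[0.012,-0.25,-0.1],[0.014,-0.28,-0.1],[0.015,-0.3,-0.1]], gripper=[1,1,1,1,1,1,1,1,1,1,1,1])

```text
time: 29.25
position: [0.5934, -0.0085, 0.0905]
tool_rot: [0.039, 0.999, -0.0, -0.0]
ft_force: [0.2, 0.4, -1.5]
grip_width: 0.0612
grip_force: 30.0
```

```bash
python3 go.py 0.5806,-0.1117,0.08,85.7
```

```text
pos [0.0048, -0.1039, 0.0106] rot [-0.0, -0.0, -0.1] dyaw 0.1 dist 0.105
```

arm_command(delta_rot=[[0,0,0],[0,0,0],[0,0,0],[0,0,0],[0,0,0],[0,0,0],[0,0,0],[0,0,0],[0,0,0]], delta_pos=[[0.001,-0.03,0],[0.003,-0.06,0],[0.005,-0.09,0],[0.0055,-0.107,0],[0.0055,-0.107,0.02],[0.0055,-0.107,0.04],[0.0055,-0.107,0.06],[0.0055,-0.107,0.06],[0.0055,-0.107,0.06]], gripper=[1,1,1,1,1,1,1,1,1])

```text
time: 30.0
position: [0.5794, -0.1113, 0.0297]
tool_rot: [0.038, 0.999, 0.001, -0.001]
ft_force: [0.1, -0.8, -1.9]
grip_width: 0.0612
grip_force: 30.0
```

```bash
python3 go.py 0.5806,-0.1117,0.0085,85.7
```

```text
pos [-0.0013, -0.0003, 0.0212] rot [0.1, -0.2, -0.0] dyaw 0.0 dist 0.021
```

arm_command(delta_rot=[[0,0,0],[0,0,0],[0,0,0],[0,0,0],[0,0,0],[0,0,0]], delta_pos=[[0,0,0.008],[0,0,0.015],[0,0,0.019],[0,0,0.0205],[0,0,0.0205],[0,0,0.0205]], gripper=[1,1,1,1,1,1])

```text
time: 30.5
position: [0.5807, -0.1117, 0.0103]
tool_rot: [0.038, 0.999, -0.0, 0.0]
ft_force: [-0.3, -0.1, -2.2]
grip_width: 0.0614
grip_force: 30.0
```

arm_command(delta_rot=[[0,0,0],[0,0,0],[0,0,0]], delta_pos=[[0,0,0.001],[0,0,0.0015],[0,0,0.0015]], gripper=[1,1,1])

```text
time: 30.75
position: [0.5806, -0.1117, 0.0088]
tool_rot: [0.038, 0.999, -0.0, 0.0]
ft_force: [-0.6, 0.5, -2.4]
grip_width: 0.0609
grip_force: 30.0
```

arm_command(delta_rot=[[0,0,0],[0,0,0],[0,0,0],[0,0,0]], delta_pos=[[0,0,0.001],[0,0,0.002],[0,0,0.002],[0,0,0.002]], gripper=[1,1,1,1])

```text
time: 31.08
position: [0.5807, -0.1118, 0.0076]
tool_rot: [0.038, 0.999, -0.0, 0.0]
ft_force: [-1.7, 0.3, 6.2]
grip_width: 0.0611
grip_force: 30.0
```

arm_command(delta_rot=[[0,0,0],[0,0,0],[0,0,0],[0,0,0],[0,0,0],[0,0,0],[0,0,0],[0,0,0],[0,0,0],[0,0,0]], delta_pos=[[0,0,-0.0005],[0,0,-0.0005],[0,0,-0.0005],[0,0,-0.0005],[0,0,-0.0005],[0,0,-0.015],[0,0,-0.035],[0,0,-0.07],[0,0,-0.1],[0,0,-0.12]], gripper=[-0.75,-0.75,-0.75,-0.75,-0.75,-0.75,-0.75,-0.75,-0.75,-0.75])

```text
time: 31.92
position: [0.5816, -0.1122, 0.1293]
tool_rot: [0.038, 0.999, -0.001, 0.002]
ft_force: [0.3, -0.0, -0.4]
grip_width: 0.0761
grip_force: 0.0
```

arm_command(delta_rot=[[0,0,0],[0,0,0],[0,0,0],[0,0,0],[0,0,0],[0,0,0],[0,0,0],[0,0,0],[0,0,0],[0,0,0]], delta_pos=[[0,0.3,-0.03],[0,0.3,-0.03],[0,0.3,-0.03],[0,0.3,-0.03],[0,0.3,-0.03],[0,0.3,-0.03],[0,0.3,-0.03],[0,0.3,-0.03],[0,0.3,-0.03],[0,0.3,-0.03]], gripper=[-0.75,-0.75,-0.75,-0.75,-0.75,-0.75,-0.75,-0.75,-0.75,-0.75])

```text
time: 32.75
position: [0.6026, 0.1873, 0.1563]
tool_rot: [0.037, 0.999, -0.001, -0.0]
ft_force: [-0.2, -0.4, -0.7]
grip_width: 0.0763
grip_force: 0.0
```

```bash
python3 - <<'E'
from look import *
b=shot('side','s13');a=shot('top','t13')
cv2.imwrite('pics/c13.png',np.hstack([cv2.resize(b['pixels'][150:270,280:430],(400,400)),cv2.resize(a['pixels'][110:230,230:400],(390,400))]))
E
```

```text
(no output)
```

View pics/c13.png

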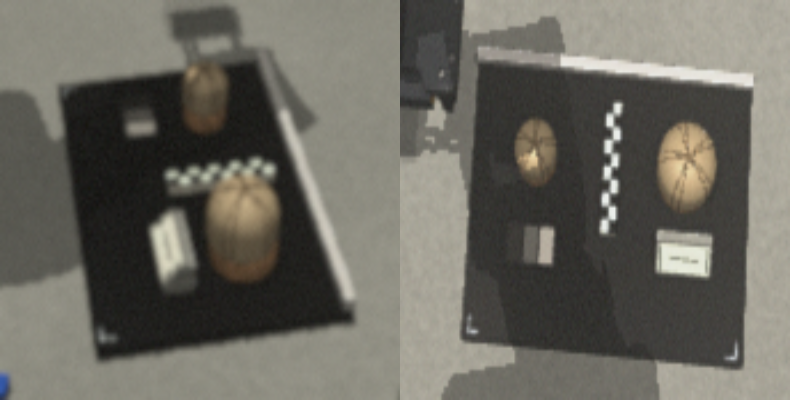

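Both fossils stand upright on their rings, the bar, holder and card are in place, and the gripper is clear, so I'm handing in.

```bash
python3 -c "
from rig import robot;print(robot.hand_in())"
```

```text
the job is handed in; nothing more can be done
None
```

I laid out all five things and handed the job in at about 33 s of the 115 s. The last pictures show both fossils upright on their rings, with the bar, holder and card in place; `hand_in()` reported no verdict.

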